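# Show a glass bottle's base code to the tilted reader

## Task

Draw the tallest of the three glass bottles straight up out of the rack and lean it over so that its underside, which carries the code, squarely faces the window of the tilted code reader, centred on the window and about 4 cm in front of it. It is thin glass: keep the grip light (well under 60 N), do not knock it against the reader, and leave the other things on the bench alone. Finish still holding the bottle there in the air, steady.

Things in the scene. Friction and masses are not known exactly. Their poses are not given: they have to be found in the camera images.
- tall_bottle: the tallest bottle in the rack: round amber glass, diameter 36 mm from the underside up to 82 mm, then shoulder and neck (24 mm), then a black cap of diameter 28 mm from 92 to 115 mm (its top). About 0.13 kg. Its pocket is 35 mm deep, so 80 mm stand clear of the rack. Origin at the centre of the underside, z along the bottle to the cap; yaw means nothing
- tall_bottle_base (a point): centre of the tall bottle's underside (same point as its origin); z points to the cap. The bottle is thin glass: the squeeze must stay under 60 N per finger (120 N for both together), brief peaks as the fingers close included; 20 to 40 N is plenty
- rack: white plastic rack fixed to the bench, 64 mm (x) by 232 mm (y) by 45 mm high, with a row along its y of three round pockets at y = -80, 0 and +80 mm, 40 mm wide and 35 mm deep (floor 10 mm above the bench). Origin at the centre of its underside. Each pocket holds a bottle, in any order; it may stand left or right of the middle of the bench
- reader: foot of the code reader, fixed to the bench: grey, 100 x 110 mm, 22 mm high, with two cheeks 95 mm high that carry the tilting black head between them, 102 mm wide over the cheeks. Origin at the centre of the underside; its front (-x) faces roughly towards the robot. It stands on the other side of the bench from the rack
- reader_head (a joint): tilt of the reader's black head (70 x 84 x 34 mm, pivot 82 mm above the bench and 10 mm behind the foot's origin), rad: 0 = window looks straight up, growing as the window tips towards the reader's front. A stiff hinge that stays where it is set, 0.5 to 0.85; leave it so
- window (a point): centre of the round glass window (42 mm wide) on the face of the reader's head, 21 mm from the pivot; its z axis points straight out of the window, up and towards the robot's side
- short_bottle: bystander in the rack: amber bottle 36 mm wide, 80 mm tall with a narrow black cap. Origin at the centre of the underside
- squat_jar: bystander in the rack: amber jar 36 mm wide, 70 mm tall with a 38 mm wide black cap. Origin at the centre of the underside
- calculator: bystander: black desk calculator 135 x 85 x 17 mm, lying flat. Origin at the centre of the underside
- phone: bystander: black phone 145 x 70 x 9 mm, lying flat. Origin at the centre of the underside
- label_roll: bystander: white roll of labels, 72 mm wide, 40 mm high, standing on its end face. Origin at the centre of the underside
- tub: bystander: white tub with a lid, 88 mm wide, 90 mm high. Origin at the centre of the underside
- stapler: bystander: black stapler 130 x 34 x 44 mm. Origin at the centre of the underside

How it is judged:
On the way:
1. the tall bottle is held by the fingers, drawn clear of the rack, still roughly upright (z of tall_bottle_base in the frame of rack above 0.05 m and angle between tall_bottle's own z axis and vertical below 0.3 rad and contact force between the fingers and tall_bottle above 1 N and contact force between tall_bottle and rack below 0.2 N), for 0.1 s.
At the end, for the whole second after the job is handed in: The tall bottle is held still in the air by the fingers, clear of reader and rack: underside 20 to 60 mm in front of the window, within 15 mm of its centre each way, bottle and window axes within 0.2 rad. Window within 10 mm and bystanders within 30 mm of their start (contact force between the fingers and tall_bottle above 1 N and x of tall_bottle_base in the frame of window between -0.015 and 0.015 m and y of tall_bottle_base in the frame of window between -0.015 and 0.015 m and z of tall_bottle_base in the frame of window between 0.02 and 0.06 m and angle between the z axis of tall_bottle and the z axis of window, either way round below 0.2 rad and height (world z) of tall_bottle_base above 0.08 m and linear speed of tall_bottle below 0.02 m/s and angular speed of tall_bottle below 0.15 rad/s and contact force between tall_bottle and reader below 0.2 N and contact force between tall_bottle and rack below 0.2 N and distance of window from where it was at the start of the episode below 0.01 m and distance of each of short_bottle, squat_jar, calculator, phone, label_roll, tub, stapler from where it was at the start of the episode below 0.03 m); the arm keeps its last pose, push and grip.
It fails at once if the thin glass is squeezed with more than 60 N per finger (120 N, both fingers together) (contact force between the fingers and tall_bottle above 120 N).
It fails at once if the bottle is knocked against the reader (over 5 N) (contact force between tall_bottle and reader above 5 N).
It fails at once if another thing on the bench is moved more than 30 mm or tipped over (distance of any of short_bottle, squat_jar, calculator, phone, label_roll, tub, stapler from where it was at the start of the episode above 0.03 m or angle between any of short_bottle, squat_jar, calculator, phone, label_roll, tub, stapler's own z axis and vertical above 0.35 rad).
It fails at once if the reader's window is pushed away by more than 20 mm (distance of window from where it was at the start of the episode above 0.02 m).
It also fails if it takes over 40 s, if anything falls off the work surface, if the arm or the gripper's body presses on something with over 40 N, if the wrist force passes 120 N, or if a joint passes its speed limit or range.

## Robot

A 6-joint arm with a two-finger parallel gripper is mounted at the origin on the work surface. World frame = base frame: x ahead of the robot, y to its left, z up, the work surface at z = 0. Lengths are in m, angles in rad, forces in N, time in s.
With the tool pointing down it reaches from about 0.275 to 0.725 m from the base axis. Payload 15.9 kg.
Tool frame: the origin (TCP) lies between the finger pads; the fingertips stand 19 mm ahead of it and the grasp point (between the pads) is the TCP; y points along the fingers, x is the direction in which the jaws open and shut, and the axes are right-handed (so a half turn about y gives the same grasp; the last joint's range is limited). The gripper opens to 85 mm and grips with 20 to 120 N. Pads are 22 mm wide; open, the fingers measure 114 mm over their backs; the gripper's body (76 mm by 85 mm) begins 54 mm behind the grasp point. The pads swing forward as they close: fully open they stand 13 mm farther back than shut.
Start: joints at [1.315, 0.213, -0.034, 1.323, 0, 1.571], TCP at [0.127, 0.484, 0.25] pointing down, gripper open.
Joint ranges: [-2.98, 2.98], [-0.74, 1.72], [-1.14, 1.35], [-2.1, 2.04], [-1.57, 1.44], [-3.14, 3.14]. Speed limits (rad/s): [1.89, 1.89, 2.39, 2.57, 3.14, 3.14].

## Interface

Orientations are given as a unit quaternion [x, y, z, w].
In Python, from workcell import r gives the robot as it stands.
- The arm moves only by the shell command python3 -m jog 'ROWS'. ROWS is JSON, a list of rows, each an object with "turn": the turn, a rotation vector about the tool's x, y, z in rad, a list of three; "linear": the shift along the tool's x, y, z in mm, a list of three; "jaw": the opening, from -1 (shut) to 1 (fully open). In form: [{"turn": [wx, wy, wz], "linear": [x, y, z], "jaw": jaw}, ...]. A call has 1 to 12 rows; each row is the pose to reach, as a shift and turn from the pose measured when the call began, along the tool's axes at that moment; what a row does not reach only later rows make up. A row lasts 1/8 s, in which the tool goes at most 62.5 mm and 10.7 degrees, less where a joint would pass 70% of its speed; a pose out of reach is approached as far as the arm can. A call with a gripper value outside its range is refused whole. The fingers move at their own pace and stop on an object; the grip force is fixed at half the most. Time passes only in rows, so rows that repeat a pose let the fingers close. It gives the time, the measured TCP pose, the force and the opening at its end, in the units of the state.
- r.observe(): the state, without advancing time (a new reading comes with each control period).
- r.get_image(name): name is "scene" or "top" or "wrist"; returns the picture (400x640x3 uint8, blue, green, red); there is no depth.
- r.camera_params(name): a dict with "mtx" (3x3 intrinsics, pixels), "distortion" ([k1, k2, p1, p2, k3] as OpenCV has them; the pictures are not rectified), "R" (3x3) and "t" (3): a world point X has camera coordinates R X + t. Camera axes: x right, y down, z forward; pixel columns grow to the right and rows downward; lengths in m; the calibration is good to about 2 mm. A picture is of the moment at which its call begins: read the wrist's pose just before it. camera_params takes no time and is no camera call; for the wrist camera it gives the pose at the moment of the call.
- r.sign_off(): hands the job in, once; it reports no verdict.
The state is a dict: "t": time; "joint_positions": joint angles; "qvel": joint speeds; "effort": joint torques, N m; "tcp_pos": TCP position; "eef_rot": TCP orientation; "ft_force": force on the tool from outside, world axes, zero at the start; "ft_torque": the same for the moment, N m; "width": finger opening in m.
Only numpy, scipy, OpenCV 4.12 (cv2) and the standard library are available. Lean on these libraries where they do the work, as an engineer would, in place of code of your own. Each camera call takes 0.05 s, during which the arm holds its last target.

## Working session

There is one attempt and no reset: what is moved stays moved. The work goes in short steps, Python scripts to look and compute and a shell command to move; the robot and the scene stay as the last step left them, time stands still between calls to the robot, and variables do not carry over. Pictures are saved under pics/ and viewed, and the job is handed in when it is done.

```bash
ls; mkdir -p pics
python3 - <<'E'
from workcell import r
import cv2, json
s=r.observe(); print(s)
for n in ("scene","top","wrist"):
    cv2.imwrite(f"pics/{n}0.png", r.get_image(n))
    p=r.camera_params(n); print(n,p)
E
```

```text
pics
{'t': 0.0, 'joint_positions': array([ 1.31498187e+00,  2.13336798e-01, -3.50718020e-02,  1.32349464e+00,
        2.11004494e-05,  1.57074647e+00]), 'qvel': array([-0.00033416, -0.00012316, -0.00065916,  0.00039207, -0.00020661,
       -0.00153732]), 'effort': array([-7.54266250e-03, -6.86159706e+01,  4.87120163e+01,  1.74442440e-02,
       -3.97199974e-04,  2.11623461e-05]), 'tcp_pos': array([0.12642868, 0.48341689, 0.24982078]), 'eef_rot': array([ 0.55991728,  0.43183569, -0.43246435, -0.55945077]), 'ft_force': array([ 0.20689329,  0.67449229, -1.17753511]), 'ft_torque': array([-0.01529229, -0.05041324,  0.01118692]), 'width': 0.08526073774435512}
scene {'mtx': array([[419.47940598,   0.        , 319.81167439],
       [  0.        , 419.47940598, 200.95682764],
       [  0.        ,   0.        ,   1.        ]]), 'distortion': array([-0.06524164,  0.        ,  0.        ,  0.        ,  0.        ]), 'R': array([[ 0.14836576,  0.98881949,  0.01495363],
       [ 0.71096233, -0.09614026, -0.69662731],
       [-0.68740102,  0.11398711, -0.71727734]]), 't': array([-0.07676617, -0.28
[... 275 characters left out ...]
), 'R': array([[ 0.02083848, -0.99972507, -0.01074916],
       [-0.99287005, -0.01943106, -0.1176074 ],
       [ 0.1173662 ,  0.01312328, -0.99300199]]), 't': array([0.00573858, 0.50925928, 1.33443111])}
wrist {'mtx': array([[295.40080895,   0.        , 320.5449421 ],
       [  0.        , 295.40080895, 201.55783249],
       [  0.        ,   0.        ,   1.        ]]), 'distortion': array([-0.04717954,  0.        ,  0.        ,  0.        ,  0.        ]), 'R': array([[ 2.52601749e-01,  9.67570034e-01, -7.64941626e-04],
       [ 9.27061954e-01, -2.41799868e-01,  2.86511706e-01],
       [ 2.77035179e-01, -7.30825065e-02, -9.58076436e-01]]), 't': array([-0.49875338, -0.03744579,  0.37933254])}
```

View pics/scene0.png

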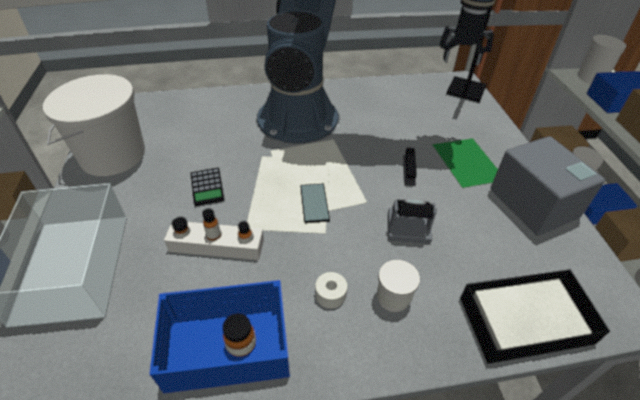

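View pics/top0.png

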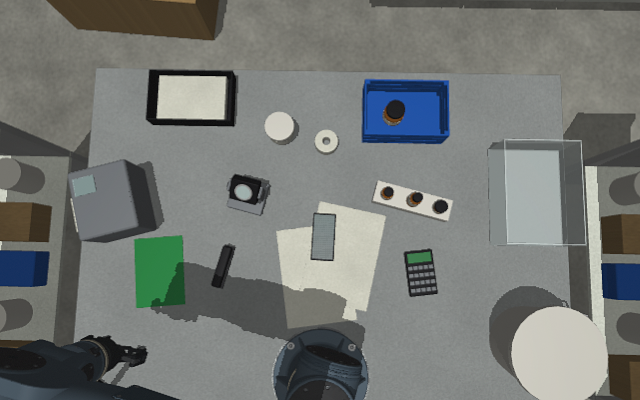

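View pics/wrist0.png

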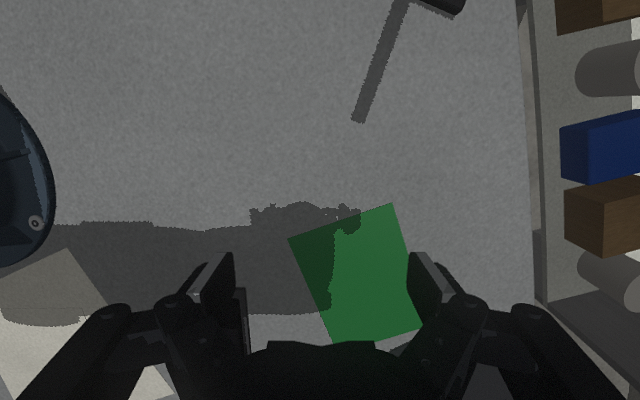

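```bash
cat > h.py <<'E'
import cv2, numpy as np
from workcell import r
from scipy.spatial.transform import Rotation as Rn
from scipy.optimize import least_squares
P={n:r.camera_params(n) for n in("scene","top")}
def proj(p,X):
    X=np.atleast_2d(np.asarray(X,float))
    return cv2.projectPoints(X,cv2.Rodrigues(p["R"])[0],p["t"],p["mtx"],p["distortion"])[0][:,0]
def onplane(p,uv,z):
    q=cv2.undistortPoints(np.array([[uv]],float),p["mtx"],p["distortion"])[0,0]
    d=p["R"].T@np.array([q[0],q[1],1]); c=-p["R"].T@p["t"]
    return c+d*(z-c[2])/d[2]
def circ(c,ax,rad,n=40):
    ax=np.array(ax,float);ax/=np.linalg.norm(ax)
    a=np.cross(ax,[0.3,1,0.2]);a/=np.linalg.norm(a);b=np.cross(ax,a)
    t=np.linspace(0,2*np.pi,n)[:,None]
    return np.array(c)+rad*(np.cos(t)*a+np.sin(t)*b)
E
python3 - <<'E'
from h import *
print(Rn.from_quat(r.observe()["eef_rot"]).as_matrix().round(3))
a=cv2.imread("pics/scene0.png"); b=cv2.imread("pics/top0.png")
def crop(im,x,y,w,h,s): return cv2.resize(im[y:y+h,x:x+w],None,fx=s,fy=s,interpolation=cv2.INTER_CUBIC)
cv2.imwrite("pics/c1.png",np.hstack([crop(a,155,195,120,75,3),crop(a,370,185,80,75,5)]))
cv2.imwrite("pics/c2.png",np.hstack([crop(b,365,170,95,60,4),crop(b,215,165,65,60,5)[:240]]))
E
```

```text
[[ 0.253 -0.    -0.967]
 [ 0.967 -0.001  0.253]
 [-0.001 -1.     0.   ]]Traceback (most recent call last):
  File "<stdin>", line 5, in <module>
    return _nx.concatenate(arrs, 1, dtype=dtype, casting=casting)
           ~~~~~~~~~~~~~~~^^^^^^^^^^^^^^^^^^^^^^^^^^^^^^^^^^^^^^^
ValueError: all the input array dimensions except for the concatenation axis must match exactly, but along dimension 0, the array at index 0 has size 225 and the array at index 1 has size 375
```

Run:
```python
from h import *
a=cv2.imread("pics/scene0.png"); b=cv2.imread("pics/top0.png")
def crop(im,x,y,w,h,s): return cv2.resize(im[y:y+h,x:x+w],None,fx=s,fy=s,interpolation=cv2.INTER_CUBIC)
cv2.imwrite("pics/c1.png",np.vstack([crop(a,160,200,110,66,6)[:, :660],]))
cv2.imwrite("pics/c2.png",crop(b,365,170,95,60,7))
cv2.imwrite("pics/c3.png",np.hstack([crop(a,380,190,65,60,6),crop(b,215,165,65,60,6)]))
```

```text
(no output)
```

View pics/c1.png

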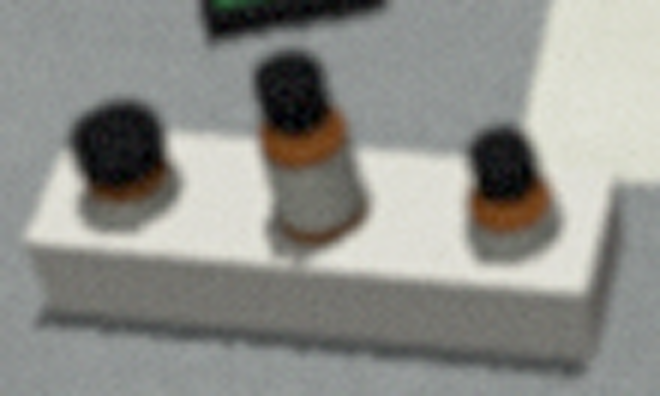

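View pics/c2.png

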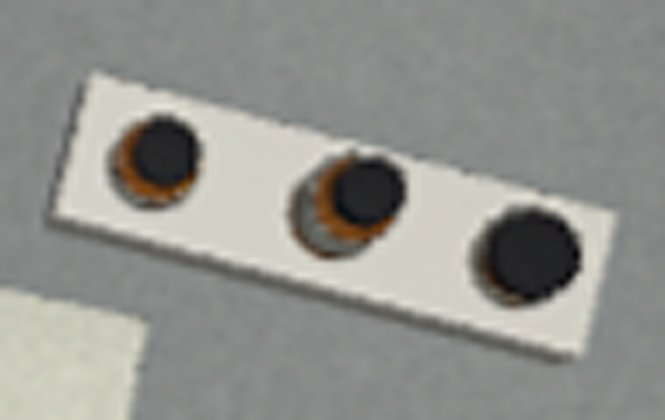

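View pics/c3.png

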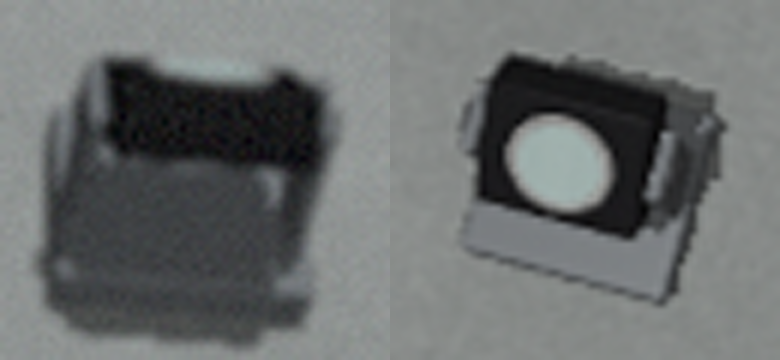

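Run:
```python
from h import *
p=P["top"]
f=lambda x,y:(x/7+365-.5+.5/7,y/7+170-.5+.5/7)
cs=[onplane(p,f(*q),.045) for q in((92,72),(617,212),(597,342),(55,212))]
print("rack",np.round(cs,4))
for nm,q,z in(("tallcap",(368,190),.01+.115),("short",(163,152),.09),("jar",(534,253),.08)): print(nm,onplane(p,f(*q),z).round(4))
g=lambda x,y:((x-390)/6+215-.42,y/6+165-.42)
print("foot front", [onplane(p,g(*q),.022).round(4) for q in((465,238),(665,295))],[onplane(p,g(*q),.0).round(4) for q in((465,248),(665,303))])
for z in(.095,.1,.105): print("win",onplane(p,g(558,162),z).round(4))
for n in("top","scene"): print(n,"cam",-P[n]["R"].T@P[n]["t"])
for nm,q,z in(("phoneA",(323,237),.009),("calc",(421,272),.017),("roll",(326,141),.04),("tub",(279,126),.09),("stap",(223,265),.04)): print(nm,onplane(p,q,z).round(3))
```

```text
rack [[ 0.5895 -0.1632  0.045 ]
 [ 0.5329 -0.3881  0.045 ]
 [ 0.4768 -0.3788  0.045 ]
 [ 0.5282 -0.1477  0.045 ]]
tallcap [ 0.5289 -0.265   0.125 ]
short [ 0.5482 -0.1874  0.09  ]
jar [ 0.5102 -0.3433  0.08  ]
foot front [array([0.5091, 0.2942, 0.022 ]), array([0.4819, 0.1909, 0.022 ])] [array([0.5065, 0.2988, 0.    ]), array([0.4799, 0.1939, 0.    ])]
win [0.5385 0.2349 0.095 ]
win [0.5378 0.2339 0.1   ]
win [0.537 0.233 0.105]
top cam [ 0.3488916  -0.00187966  1.38504709]
scene cam [ 1.212056   -0.11692775  0.83986225]
phoneA [ 0.416 -0.001  0.009]
calc [ 0.316 -0.298  0.017]
roll [ 0.708 -0.005  0.04 ]
tub [0.738 0.136 0.09 ]
stap [0.325 0.294 0.04 ]
```

```bash
cat >> h.py <<'E'
def state():
    s=r.observe(); return np.array(s["tcp_pos"]),Rn.from_quat(s["eef_rot"]).as_matrix()
def rel(Tp,TR):
    p,R=state()
    d=R.T@(np.array(Tp)-p)*1000; w=Rn.from_matrix(R.T@TR).as_rotvec()
    print("linear",d.round(1),"turn",w.round(4)); return d,w
def wristcam(Tp,TR):
    p0,R0=state(); c=r.camera_params("wrist")
    Rct=c["R"]@R0; tct=c["R"]@p0+c["t"]   # tool->cam
    q=dict(c); q["R"]=Rct@np.array(TR).T; q["t"]=tct-q["R"]@np.array(Tp); return q
def frame(x,y):
    y=np.array(y,float);y/=np.linalg.norm(y);x=np.array(x,float);x-=x@y*y;x/=np.linalg.norm(x)
    return np.c_[x,y,np.cross(x,y)]
def reader(x,y,yaw,th):
    e=np.array([np.cos(yaw),np.sin(yaw),0]);n=-np.sin(th)*e+np.array([0,0,np.cos(th)])
    piv=np.array([x,y,.082])+.01*e
    return piv+.021*n,n,e
E
python3 - <<'E'
from h import *
W,n,e=reader(.544,.230,-.257,.65); print(W,n)
for Tp in([.42,.25,.3],[.40,.25,.3],[.42,.17,.3],[.4,.2,.3]):
  az=np.arctan2(Tp[1],Tp[0]); 
  for daz in(0,-.4):
    TR=frame([np.cos(az+daz),np.sin(az+daz),0],[0,0,-1])
    q=wristcam(Tp,TR); print(Tp,daz,proj(q,[W,[.544,.23,0]]).round(0).tolist()); rel(Tp,TR)
E
```

```text
[0.54138005 0.23068855 0.09871776] [-0.58531019  0.15382642  0.7960838 ]
[0.42, 0.25, 0.3] 0 [[399.0, 245.0], [384.0, 218.0]]
linear [-151.7  -49.9 -343.1] turn [ 3.000e-04  7.782e-01 -8.000e-04]
[0.42, 0.25, 0.3] -0.4 [[422.0, 211.0], [402.0, 191.0]]
linear [-151.7  -49.9 -343.1] turn [ 5.0000e-04  1.1782e+00 -7.0000e-04]
[0.4, 0.25, 0.3] 0 [[411.0, 254.0], [393.0, 226.0]]
linear [-156.7  -49.9 -323.7] turn [ 3.000e-04  7.565e-01 -8.000e-04]
[0.4, 0.25, 0.3] -0.4 [[437.0, 216.0], [414.0, 194.0]]
linear [-156.7  -49.9 -323.7] turn [ 5.0000e-04  1.1565e+00 -8.0000e-04]
[0.42, 0.17, 0.3] 0 [[442.0, 172.0], [416.0, 160.0]]
linear [-229.1  -49.9 -363.3] turn [ 4.000e-04  9.305e-01 -8.000e-04]
[0.42, 0.17, 0.3] -0.4 [[433.0, 124.0], [409.0, 122.0]]
linear [-229.1  -49.9 -363.3] turn [ 6.0000e-04  1.3305e+00 -7.0000e-04]
[0.4, 0.2, 0.3] 0 [[441.0, 211.0], [417.0, 191.0]]
linear [-205.1  -49.9 -336.4] turn [ 4.000e-04  8.514e-01 -8.000e-04]
[0.4, 0.2, 0.3] -0.4 [[449.0, 162.0], [423.0, 152.0]]
linear [-205.1  -49.9 -336.4] turn [ 5.0000e-04  1.2514e+00 -7.0000e-04]
```

```bash
python3 -m jog '[{"turn":[0,0.2,0],"linear":[-50,-20,-80],"jaw":0},{"turn":[0,0.4,0],"linear":[-100,-50,-160],"jaw":0},{"turn":[0,0.6,0],"linear":[-150,-50,-240],"jaw":0},{"turn":[0,0.85,0],"linear":[-205,-50,-336],"jaw":0},{"turn":[0,0.85,0],"linear":[-205,-50,-336],"jaw":0},{"turn":[0,0.85,0],"linear":[-205,-50,-336],"jaw":0},{"turn":[0,0.85,0],"linear":[-205,-50,-336],"jaw":0},{"turn":[0,0.85,0],"linear":[-205,-50,-336],"jaw":0},{"turn":[0,0.85,0],"linear":[-205,-50,-336],"jaw":0}]'
python3 - <<'E'
from h import *
p,R=state();print(p,R.round(3))
im=r.get_image("wrist");cv2.imwrite("pics/w1.png",im)
c=r.camera_params("wrist");print(r.observe()["qvel"].round(3),r.observe()["width"]);np.savez("w1.npz",**c)
E
```

```text
t: 1.27
tcp_pos: [0.3992, 0.2005, 0.3]
eef_rot: [0.688, 0.163, -0.163, -0.688]
ft_force: [-0.6, 0.3, 0.0]
width: 0.043
[0.39924154 0.20051606 0.29995505] [[ 0.894 -0.001 -0.449]
 [ 0.449 -0.001  0.894]
 [-0.001 -1.    -0.   ]]
[ 0.008 -0.003  0.001  0.002 -0.003 -0.002] 0.0425663953155895
```

View pics/w1.png

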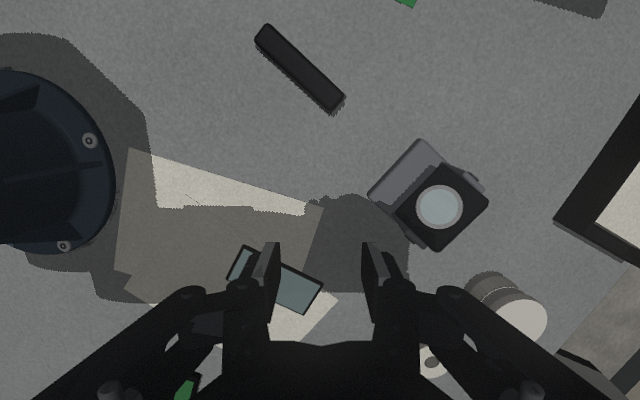

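Run:
```python
from h import *
a=cv2.imread("pics/w1.png")
def crop(im,x,y,w,h,s): return cv2.resize(im[y:y+h,x:x+w],None,fx=s,fy=s,interpolation=cv2.INTER_CUBIC)
cv2.imwrite("pics/c4.png",crop(a,360,130,140,130,4.5))
for f,(cx,cy) in(("w1",(439,207)),("top0",(242,191))):
    im=cv2.imread(f"pics/{f}.png"); g=im.min(2)
    m=(g>125).astype(np.uint8); n,l,st,ce=cv2.connectedComponentsWithStats(m); k=l[cy,cx]; print(f,g[cy,cx],st[k],ce[k])
    mom=cv2.moments((l==k).astype(np.uint8),True); C=np.array([[mom["mu20"],mom["mu11"]],[mom["mu11"],mom["mu02"]]])/mom["m00"]
    ev,V=np.linalg.eigh(C); print(2*np.sqrt(ev),V[:,0])
```

```text
w1 138 [ 417  189   43   39 1193] [438.24643755 206.97485331]
[19.03676265 20.42560482] [-0.21561664 -0.97647809]
top0 160 [235 184  16  16 196] [242.64285714 191.79591837]
[7.20828101 8.66241034] [ 0.60494189 -0.79626962]
```

View pics/c4.png

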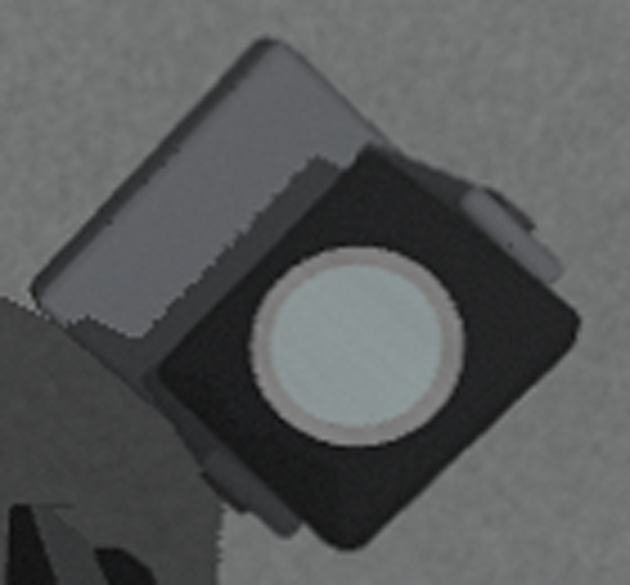

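```bash
cat > fit.py <<'E'
from h import *
c=dict(np.load("w1.npz"))
def cont(f,x,y,w,h,s,thr,seed):
    g=cv2.resize(cv2.imread(f)[y:y+h,x:x+w].min(2),None,fx=s,fy=s,interpolation=cv2.INTER_CUBIC)
    m=(g>thr).astype(np.uint8);n,l,st,ce=cv2.connectedComponentsWithStats(m,connectivity=4)
    k=l[int((seed[1]-y)*s),int((seed[0]-x)*s)]
    ct=max(cv2.findContours((l==k).astype(np.uint8),cv2.RETR_EXTERNAL,cv2.CHAIN_APPROX_NONE)[0],key=len)[:,0]
    return (ct+.5)/s-.5+[x,y]
k1=cont("pics/w1.png",405,170,70,70,6,80,(439,207))
k2=cont("pics/top0.png",232,180,22,22,6,90,(242,191))
for k in(k1,k2): print(cv2.fitEllipse(k.astype(np.float32)))
F=lambda x,y:np.array([(x+.5)/4.5+360-.5,(y+.5)/4.5+130-.5])
head=np.array([F(362,144),F(157,373),F(584,321),F(345,554)])
foot=np.array([F(262,38),F(32,290)])
def pts(q):
    x,y,yaw,th,Rr,h=q
    W,n,e=reader(x,y,yaw,th); l=np.cross([0,0,1],e); u=np.cross(l,n)  # u toward +x tilt down-back
    piv=W-.021*n
    H=[piv+h*n+s*.035*u+t*.042*l for s,t in((-1,1),(-1,-1),(1,1),(1,-1))]
    Ft=[np.array([x,y,0])-.05*e+t*.055*l for t in(1,-1)]
    return W,n,u,l,np.array(H),np.array(Ft)
def res(q):
    W,n,u,l,H,Ft=pts(q); o=[]
    for p,k,R in((c,k1,q[4]),(P["top"],k2,q[4])):
        E=cv2.fitEllipse(proj(p,circ(W,n,R,72)).astype(np.float32)); 
        M=lambda E:(lambda a,w:[*(E[0]),*[v for v in (a[0]**2*np.cos(w)**2+a[1]**2*np.sin(w)**2,(a[0]**2-a[1]**2)*np.sin(2*w)/2,a[0]**2*np.sin(w)**2+a[1]**2*np.cos(w)**2)]])(np.array(E[1])/2,np.radians(E[2]))
        a,b=np.array(M(E)),np.array(M(cv2.fitEllipse(k.astype(np.float32))))
        d=a-b; d[2:]/=2*np.sqrt(b[2]); o+=list(d/.4)
    o+=list(((proj(c,H)-head)/1.2).ravel()); o+=list(((proj(c,Ft)-foot)/1.2).ravel())
    return np.array(o)
s=least_squares(res,[.544,.23,-.257,.65,.026,.019],x_scale=[.01,.01,.1,.1,.002,.002],diff_step=1e-4)
cov=np.linalg.inv(s.jac.T@s.jac); print("cost",s.cost,s.x.round(4),np.sqrt(np.diag(cov)).round(4)); print(s.fun.round(2))
W,n,u,l,H,Ft=pts(s.x);print("W",W.round(4),"n",n.round(4)); np.savez("reader.npz",W=W,n=n)
im=cv2.imread("pics/w1.png")[130:260,360:500];S=4.5;im=cv2.resize(im,None,fx=S,fy=S)
for p in [*proj(c,H),*proj(c,Ft),*proj(c,circ(W,n,s.x[4]))]: cv2.circle(im,tuple(int(v) for v in((p-[360,130]+.5)*S)),2,(0,0,255),-1)
cv2.imwrite("pics/ov1.png",im)
E
python3 fit.py
```

```text
((438.9642028808594, 206.50698852539062), (44.011383056640625, 47.02281951904297), 85.68901824951172)
((242.77772521972656, 191.78640747070312), (15.010135650634766, 18.244890213012695), 122.01612854003906)
cost 6.152680984621389 [ 0.539   0.2334 -0.2277  0.728   0.0262  0.0177] [0.0009 0.0004 0.0114 0.0426 0.0004 0.003 ]
[ 0.51  0.47  0.01 -0.41  0.16 -0.54  1.82  0.04  0.23 -0.75  1.29  0.58
 -0.73  0.46  1.03 -0.94 -0.52  0.81 -0.17 -0.73 -0.97  0.57]
W [0.5351 0.2343 0.0977] n [-0.6482  0.1502  0.7465]
```

Run:
```python
from h import *
TR=frame([np.cos(.235),-np.sin(.235),0],[0,0,-1])
d,w=rel([.529,-.265,.27],TR)
q=wristcam([.529,-.265,.27],TR);print(proj(q,[[.529,-.265,.125],[.529,-.265,.045]]))
```

```text
linear [ -93.1   30.3 -474.5] turn [ 8.000e-04  7.009e-01 -6.000e-04]
[[321.1791021  193.38365436]
 [321.10225763 176.05919515]]
```

```bash
python3 -m jog '[{"turn":[0,0.12,0],"linear":[-15,0,-60],"jaw":0.2},{"turn":[0,0.25,0],"linear":[-30,10,-120],"jaw":0.4},{"turn":[0,0.4,0],"linear":[-45,20,-180],"jaw":0.4},{"turn":[0,0.55,0],"linear":[-60,25,-240],"jaw":0.4},{"turn":[0,0.7,0],"linear":[-75,30,-300],"jaw":0.4},{"turn":[0,0.7,0],"linear":[-85,30,-360],"jaw":0.4},{"turn":[0,0.7,0],"linear":[-93,30,-420],"jaw":0.4},{"turn":[0,0.7,0],"linear":[-93,30,-474],"jaw":0.4},{"turn":[0,0.7,0],"linear":[-93,30,-474],"jaw":0.4},{"turn":[0,0.7,0],"linear":[-93,30,-474],"jaw":0.4},{"turn":[0,0.7,0],"linear":[-93,30,-474],"jaw":0.4},{"turn":[0,0.7,0],"linear":[-93,30,-474],"jaw":0.4}]'
python3 - <<'E'
from h import *
p,R=state();print(p,R.round(3))
c=r.camera_params("wrist");print(r.observe()["qvel"].round(3),r.observe()["width"]);np.savez("w2.npz",**c)
im=r.get_image("wrist");cv2.imwrite("pics/w2.png",im)
cv2.imwrite("pics/c5.png",cv2.resize(im[120:300,220:420],None,fx=3.5,fy=3.3,interpolation=cv2.INTER_CUBIC))
E
```

```text
t: 2.82
tcp_pos: [0.5289, -0.2635, 0.2709]
eef_rot: [0.703, -0.082, 0.082, -0.702]
ft_force: [-0.7, 1.0, -0.1]
width: 0.0595
[ 0.52889073 -0.26353145  0.27088282] [[ 0.973  0.     0.231]
 [-0.231 -0.001  0.973]
 [ 0.    -1.    -0.001]]
[-0.006  0.004  0.004  0.    -0.001 -0.001] 0.059537547643292346
```

View pics/w2.png

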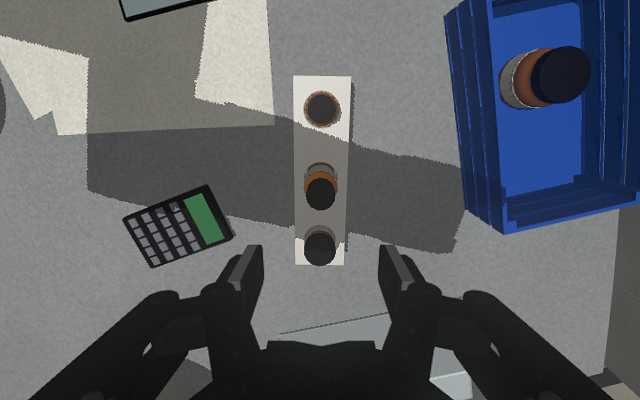

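View pics/ov1.png

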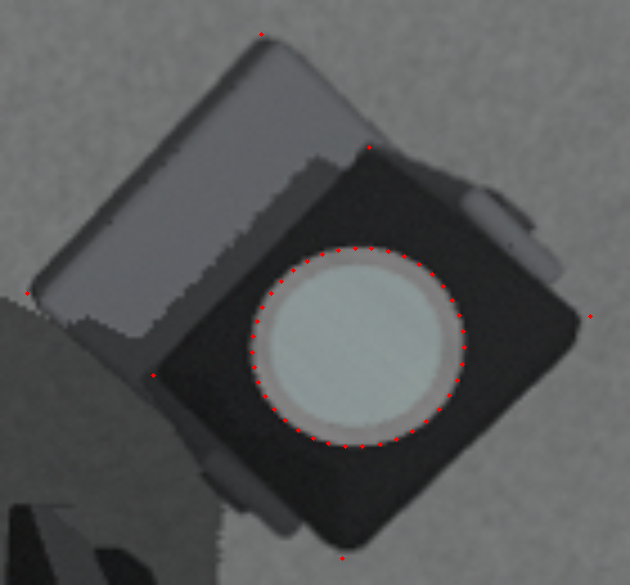

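Run:
```python
from h import *
c=dict(np.load("w2.npz"));im=cv2.imread("pics/w2.png")
g=im[165:225,295:345].max(2); m=(g<55).astype(np.uint8);n,l,st,ce=cv2.connectedComponentsWithStats(m)
k=l[193-165,321-295];print(st[k],ce[k]+[295,165]); uv=ce[k]+[295,165]
# cap top circle fit: overlay for hypotheses
p0=onplane(c,(321,194),.125);print(p0)
S=6;v=cv2.resize(im[150:250,280:360],None,fx=S,fy=S)
for Cc,rr in((np.array([*p0[:2],.125]),.014),(np.array([*p0[:2],.102]),.014),(np.array([*p0[:2],.045]),.018)):
    for q in proj(c,circ(Cc,[0,0,1],rr)): cv2.circle(v,tuple(int(t) for t in(q-[280,150]+.5)*S),1,(0,255,0),-1)
cv2.imwrite("pics/c5.png",v)
```

```text
[ 11  13  29  32 739] [320.15967524 193.74154263]
[ 0.52899615 -0.26486986  0.125     ]
```

View pics/c5.png

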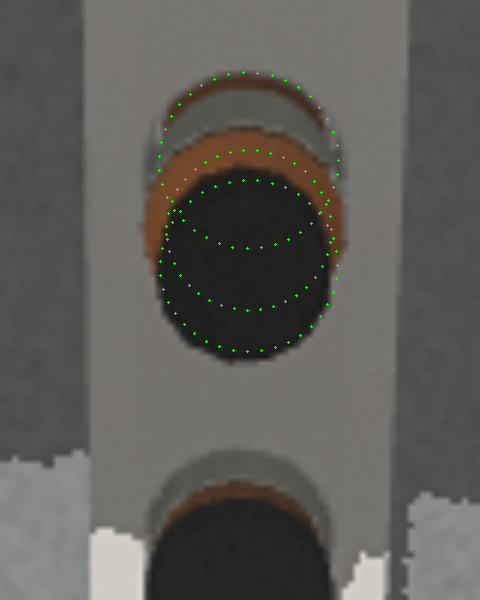

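```bash
python3 -m jog '[{"turn":[0,0,0],"linear":[0,40,-3],"jaw":0.4},{"turn":[0,0,0],"linear":[0,90,-3],"jaw":0.4},{"turn":[0,0,0],"linear":[0,120,-3],"jaw":0.4},{"turn":[0,0,0],"linear":[0,140,-3],"jaw":0.4},{"turn":[0,0,0],"linear":[0,160,-3],"jaw":0.4},{"turn":[0,0,0],"linear":[0,175,-3],"jaw":0.4},{"turn":[0,0,0],"linear":[0,185,-3],"jaw":0.3},{"turn":[0,0,0],"linear":[0,193,-3],"jaw":0.2},{"turn":[0,0,0],"linear":[0,193,-3],"jaw":0.1},{"turn":[0,0,0],"linear":[0,193,-3],"jaw":0.0},{"turn":[0,0,0],"linear":[0,193,-3],"jaw":0.0}]'
python3 - <<'E'
from h import *
p,R=state();print(p,R.round(3),r.observe()["ft_force"],r.observe()["width"])
im=r.get_image("wrist");cv2.imwrite("pics/w3.png",im)
E
```

```text
t: 4.25
tcp_pos: [0.5285, -0.267, 0.0783]
eef_rot: [0.703, -0.082, 0.083, -0.702]
ft_force: [0.2, 0.3, -0.1]
width: 0.0422
[ 0.52848473 -0.26701397  0.07827976] [[ 0.973  0.001  0.231]
 [-0.231 -0.001  0.973]
 [ 0.001 -1.    -0.001]] [ 0.21281384  0.29097678 -0.05625473] 0.04220366300915138
```

View pics/w3.png

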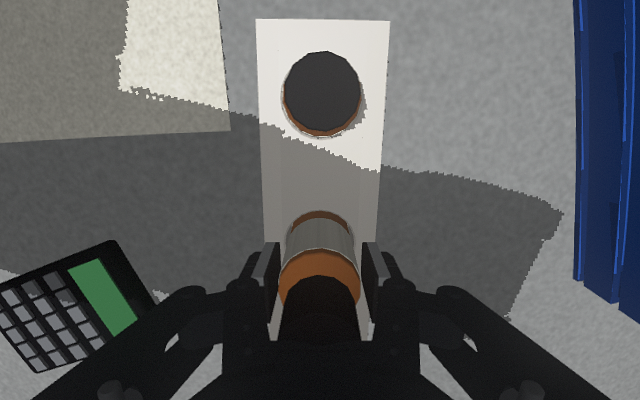

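```bash
python3 -m jog '[{"turn":[0,0,0],"linear":[0,0,0],"jaw":-0.03},{"turn":[0,0,0],"linear":[0,0,0],"jaw":-0.06},{"turn":[0,0,0],"linear":[0,0,0],"jaw":-0.09},{"turn":[0,0,0],"linear":[0,0,0],"jaw":-0.11},{"turn":[0,0,0],"linear":[0,0,0],"jaw":-0.12},{"turn":[0,0,0],"linear":[0,0,0],"jaw":-0.13},{"turn":[0,0,0],"linear":[0,0,0],"jaw":-0.13}]'
python3 -c "from workcell import r;s=r.observe();print(s['width'],s['ft_force'])"
python3 -m jog '[{"turn":[0,0,0],"linear":[0,0,0],"jaw":-0.14},{"turn":[0,0,0],"linear":[0,0,0],"jaw":-0.15},{"turn":[0,0,0],"linear":[0,0,0],"jaw":-0.16},{"turn":[0,0,0],"linear":[0,0,0],"jaw":-0.16}]'
python3 -c "from workcell import r;s=r.observe();print(s['width'],s['ft_force'])"
python3 -m jog '[{"turn":[0,0,0],"linear":[0,0,0],"jaw":-0.17},{"turn":[0,0,0],"linear":[0,0,0],"jaw":-0.18},{"turn":[0,0,0],"linear":[0,0,0],"jaw":-0.18}]'
python3 -c "from workcell import r;s=r.observe();print(s['width'],s['ft_force'])"
```

```text
t: 5.18
tcp_pos: [0.5284, -0.267, 0.0782]
eef_rot: [0.703, -0.082, 0.083, -0.702]
ft_force: [0.5, -0.0, 0.9]
width: 0.037
0.03702884798261263 [ 0.48661622 -0.01662811  0.92642719]
t: 5.68
tcp_pos: [0.5284, -0.267, 0.0782]
eef_rot: [0.703, -0.082, 0.082, -0.702]
ft_force: [-1.2, 0.9, 0.1]
width: 0.0358
0.035834492619772125 [-1.24098619  0.89009135  0.14155624]
t: 6.05
tcp_pos: [0.5283, -0.2669, 0.0783]
eef_rot: [0.703, -0.082, 0.082, -0.702]
ft_force: [-2.5, 0.7, 3.3]
width: 0.0354
0.03537407435233132 [-2.53844412  0.71610423  3.32709036]
```

```bash
python3 -m jog '[{"turn":[0,0,0],"linear":[0,0,0],"jaw":-0.19},{"turn":[0,0,0],"linear":[0,0,0],"jaw":-0.20},{"turn":[0,0,0],"linear":[0,0,0],"jaw":-0.20}]'
python3 -c "from workcell import r;s=r.observe();print(s['width'],s['ft_force'])"
python3 -m jog '[{"turn":[0,0,0],"linear":[0,-3,0],"jaw":-0.20},{"turn":[0,0,0],"linear":[0,-8,0],"jaw":-0.20},{"turn":[0,0,0],"linear":[0,-13,0],"jaw":-0.20},{"turn":[0,0,0],"linear":[0,-13,0],"jaw":-0.20}]'
python3 - <<'E'
from h import *
p,R=state();print(p,r.observe()["ft_force"],r.observe()["width"])
im=r.get_image("wrist");cv2.imwrite("pics/w4.png",im)
E
```

```text
t: 6.42
tcp_pos: [0.5283, -0.267, 0.0783]
eef_rot: [0.703, -0.082, 0.082, -0.702]
ft_force: [-3.5, 1.8, 5.1]
width: 0.0353
0.03532159224500775 [-3.45279662  1.80846104  5.07876927]
t: 6.92
tcp_pos: [0.5286, -0.2671, 0.0919]
eef_rot: [0.703, -0.082, 0.083, -0.702]
ft_force: [0.1, -0.3, -1.9]
width: 0.0349
[ 0.52863358 -0.26710321  0.0918763 ] [ 0.10023795 -0.28921266 -1.87552467] 0.03490813882297034
```

View pics/w4.png

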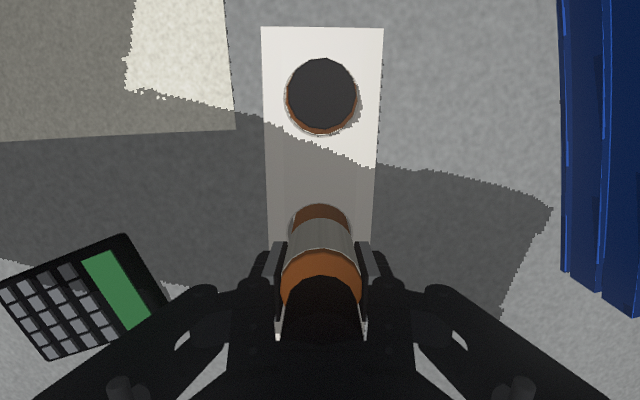

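```bash
python3 -m jog '[{"turn":[0,0,0],"linear":[0,-5,0],"jaw":-0.22},{"turn":[0,0,0],"linear":[0,-15,0],"jaw":-0.22},{"turn":[0,0,0],"linear":[0,-30,0],"jaw":-0.22},{"turn":[0,0,0],"linear":[0,-50,0],"jaw":-0.22},{"turn":[0,0,0],"linear":[0,-75,0],"jaw":-0.22},{"turn":[0,0,0],"linear":[0,-100,0],"jaw":-0.22},{"turn":[0,0,0],"linear":[0,-125,0],"jaw":-0.22},{"turn":[0,0,0],"linear":[0,-140,0],"jaw":-0.22},{"turn":[0,0,0],"linear":[0,-150,0],"jaw":-0.22},{"turn":[0,0,0],"linear":[0,-150,0],"jaw":-0.22},{"turn":[0,0,0],"linear":[0,-150,0],"jaw":-0.22}]'
python3 - <<'E'
from h import *
p,R=state();print(p,r.observe()["ft_force"],r.observe()["width"],r.observe()["joint_positions"].round(3))
im=r.get_image("wrist");cv2.imwrite("pics/w5.png",im)
im=r.get_image("scene");cv2.imwrite("pics/s5.png",cv2.resize(im[150:280,120:290],None,fx=4,fy=4))
E
```

```text
t: 8.35
tcp_pos: [0.5281, -0.2667, 0.2407]
eef_rot: [0.703, -0.082, 0.082, -0.702]
ft_force: [0.2, 0.8, -1.7]
width: 0.0345
[ 0.52807877 -0.26666062  0.24074466] [ 0.2210708   0.80802706 -1.65224531] 0.034542423725520105 [-4.670e-01  4.090e-01  2.100e-01  1.372e+00 -1.000e-03  1.337e+00]
```

View pics/w5.png

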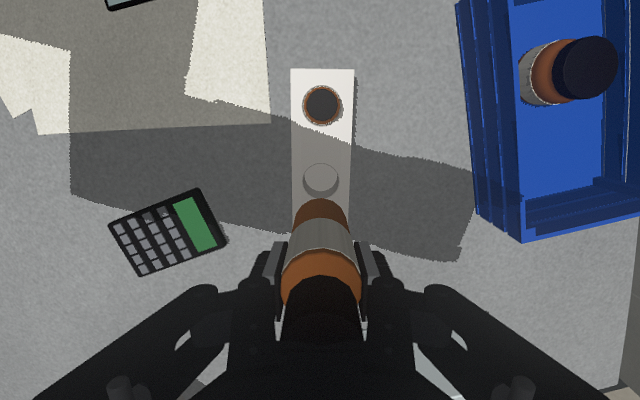

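View pics/s5.png

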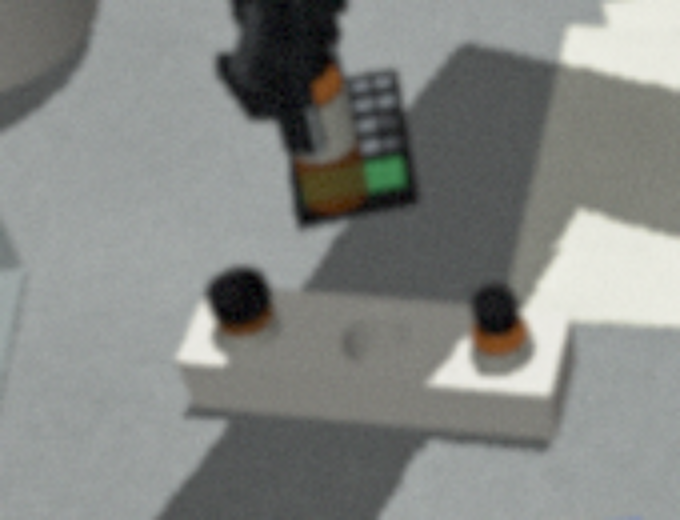

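```bash
cat > ovb.py <<'E'
from h import *
import sys
f,cam,out=sys.argv[1:4]; o=[float(v) for v in sys.argv[4:7]]; x,y,w,h,S=[float(v) for v in sys.argv[7:12]]
p,R=state();c=r.camera_params(cam);im=cv2.imread(f)
B=p+R@np.array(o);ax=-R[:,1]
v=cv2.resize(im[int(y):int(y+h),int(x):int(x+w)],None,fx=S,fy=S,interpolation=cv2.INTER_CUBIC)
for z,rr,col in((0,.018,(0,255,0)),(.082,.018,(255,255,0)),(.092,.014,(0,0,255)),(.115,.014,(255,0,255))):
    for q in proj(c,circ(B+ax*z,ax,rr,80)): cv2.circle(v,tuple(int(t) for t in(q-[x,y]+.5)*S),1,col,-1)
cv2.imwrite(out,v);print(B,ax)
E
python3 - <<'E'
from h import *
cv2.imwrite("pics/s5f.png",r.get_image("scene"))
E
python3 ovb.py pics/w5.png wrist pics/o1.png 0 .0683 0 260 180 120 170 3.5
python3 ovb.py pics/s5f.png scene pics/o2.png 0 .0683 0 170 150 60 60 8
```

```text
[ 0.52809918 -0.26671295  0.17261707] [5.52825869e-05 1.06566194e-03 9.99999431e-01]
[ 0.52809918 -0.26671295  0.17261707] [5.52825869e-05 1.06566194e-03 9.99999431e-01]
```

View pics/o1.png

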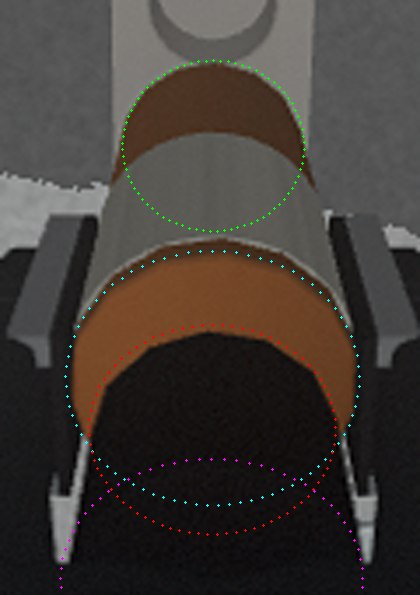

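View pics/o2.png

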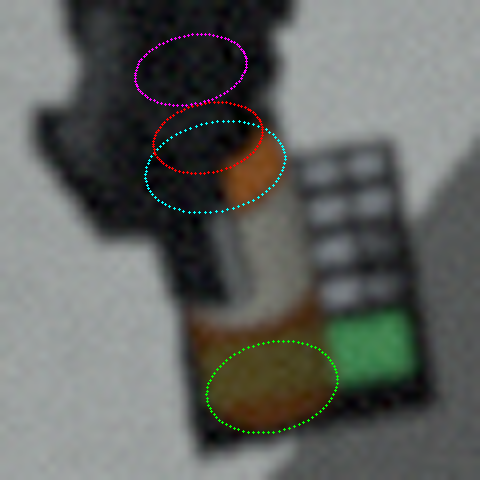

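Run:
```python
from h import *
d=np.load("reader.npz");W,n=d["W"],d["n"]
T=W+.19*n;az=np.arctan2(T[1],T[0]);print(T,az, W+.1083*n)
rel([T[0],T[1],.27],frame([np.cos(az),np.sin(az),0],[0,0,-1]))
```

```text
[0.41195457 0.2628852  0.23950711] 0.5679934365399494 [0.46491498 0.25061215 0.17851976]
linear [-235.3  -29.6  488.3] turn [ 1.100e-03 -8.011e-01 -2.000e-04]
```

```bash
python3 -m jog '[{"turn":[0,-0.03,0],"linear":[-8,-10,15],"jaw":-0.22},{"turn":[0,-0.1,0],"linear":[-25,-20,50],"jaw":-0.22},{"turn":[0,-0.17,0],"linear":[-48,-30,95],"jaw":-0.22},{"turn":[0,-0.25,0],"linear":[-72,-30,145],"jaw":-0.22},{"turn":[0,-0.33,0],"linear":[-96,-30,195],"jaw":-0.22},{"turn":[0,-0.41,0],"linear":[-120,-30,245],"jaw":-0.22},{"turn":[0,-0.5,0],"linear":[-144,-30,295],"jaw":-0.22},{"turn":[0,-0.58,0],"linear":[-168,-30,345],"jaw":-0.22},{"turn":[0,-0.66,0],"linear":[-192,-30,395],"jaw":-0.22},{"turn":[0,-0.73,0],"linear":[-212,-30,440],"jaw":-0.22},{"turn":[0,-0.78,0],"linear":[-228,-30,472],"jaw":-0.22},{"turn":[0,-0.8,0],"linear":[-235,-30,488],"jaw":-0.22}]'
python3 - <<'E'
from h import *
print(r.observe()["joint_positions"].round(3),r.observe()["ft_force"])
d=np.load("reader.npz");W,n=d["W"],d["n"]
T=W+.19*n;az=np.arctan2(T[1],T[0])
rel(T,frame([np.cos(az),np.sin(az),0],-n))
im=r.get_image("wrist");cv2.imwrite("pics/w6.png",im)
E
```

```text
t: 10.0
tcp_pos: [0.411, 0.2642, 0.2707]
eef_rot: [0.679, 0.199, -0.199, -0.678]
ft_force: [0.2, -0.0, -1.9]
width: 0.0346
[ 5.720e-01  1.870e-01 -1.500e-02  1.369e+00 -1.000e-03  1.572e+00] [ 0.2369973  -0.03957978 -1.8876704 ]
linear [ 0.1 31.2 -1.6] turn [-0.5557 -0.1345 -0.4708]
```

View pics/w6.png

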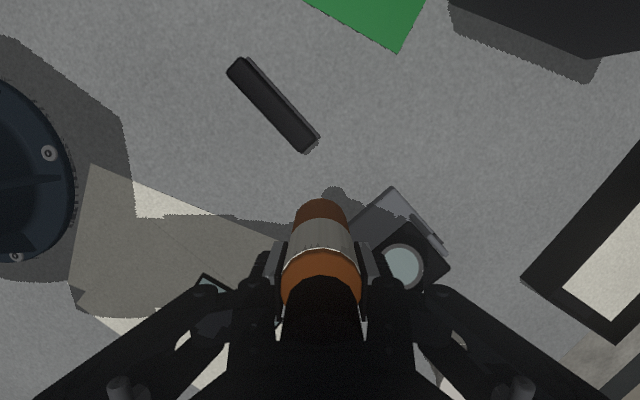

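```bash
python3 -m jog '[{"turn":[-0.04,-0.01,-0.03],"linear":[0,2,0],"jaw":-0.22},{"turn":[-0.11,-0.03,-0.09],"linear":[0,6,0],"jaw":-0.22},{"turn":[-0.19,-0.05,-0.16],"linear":[0,11,0],"jaw":-0.22},{"turn":[-0.28,-0.07,-0.24],"linear":[0,16,0],"jaw":-0.22},{"turn":[-0.37,-0.09,-0.31],"linear":[0,21,-1],"jaw":-0.22},{"turn":[-0.45,-0.11,-0.38],"linear":[0,26,-1],"jaw":-0.22},{"turn":[-0.51,-0.12,-0.43],"linear":[0,29,-1],"jaw":-0.22},{"turn":[-0.545,-0.13,-0.46],"linear":[0,31,-2],"jaw":-0.22},{"turn":[-0.556,-0.134,-0.471],"linear":[0,31,-2],"jaw":-0.22},{"turn":[-0.556,-0.134,-0.471],"linear":[0,31,-2],"jaw":-0.22}]'
python3 - <<'E'
from h import *
print(r.observe()["joint_positions"].round(3),r.observe()["ft_force"])
d=np.load("reader.npz");W,n=d["W"],d["n"]
T=W+.1083*n;az=np.arctan2(T[1],T[0]);p,R=state()
rel(T,frame(R[:,0],-n))
im=r.get_image("wrist");cv2.imwrite("pics/w7.png",im)
im=r.get_image("scene");cv2.imwrite("pics/s7.png",im)
np.savez("w7.npz",**r.camera_params("wrist"))
E
```

```text
t: 11.3
tcp_pos: [0.4122, 0.263, 0.2398]
eef_rot: [0.758, 0.44, -0.02, -0.481]
ft_force: [-0.2, -0.1, -1.3]
width: 0.0345
[ 0.95  -0.087 -0.598  0.731 -0.661  1.696] [-0.19246243 -0.14160646 -1.29457348]
linear [-0.3 81.7  0.1] turn [-0.0005 -0.     -0.    ]
```

View pics/w7.png

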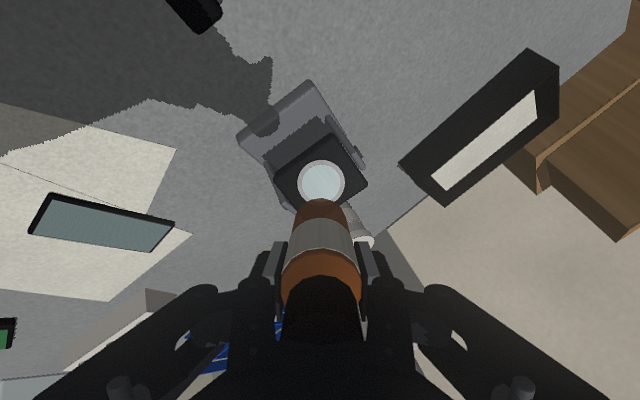

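View pics/s7.png

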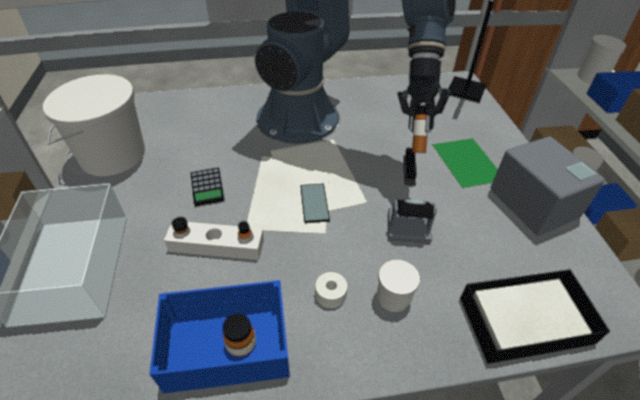

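```bash
cat > fit2.py <<'E'
exec(open("fit.py").read().split("s=least_squares")[0])
c7=dict(np.load("w7.npz"))
k7=cont("pics/w7.png",290,145,65,65,6,90,(321,178)); k7=k7[k7[:,1]<196]
print(k7.min(0),k7.max(0))
def rad(p,k,W,n,R):
    q=cv2.undistortPoints(k[:,None].astype(float),p["mtx"],p["distortion"])[:,0]
    d=np.c_[q,np.ones(len(q))]@p["R"];C=-p["R"].T@p["t"]
    X=C+d*(((W-C)@n)/(d@n))[:,None]
    return (np.linalg.norm(X-W,axis=1)-R)
def res2(q):
    W,n,*_=pts(q[:6]); 
    a=rad(c7,k7,W+[q[6],q[7],q[8]],n,q[4])/.0004/np.sqrt(len(k7)/10)
    return np.r_[res(q[:6]),a,q[6:]/.002]
s=least_squares(res2,[.539,.2334,-.2277,.728,.026,.018,0,0,0],x_scale=[.01,.01,.1,.1,.002,.002,.002,.002,.002],diff_step=1e-4)
cov=np.linalg.inv(s.jac.T@s.jac); print("cost",s.cost,s.x.round(4),np.sqrt(np.diag(cov)).round(4)); print(s.fun[:22].round(2))
W,n,*_=pts(s.x);print("W",W.round(4),"n",n.round(4))
np.savez("reader2.npz",W=W,n=n)
E
sed -i 's/x,y,yaw,th,Rr,h=q/x,y,yaw,th,Rr,h=q[:6]/' fit.py; python3 fit2.py
python3 - <<'E'
from h import *
d=np.load("reader2.npz");W,n=d["W"],d["n"];c=dict(np.load("w7.npz"))
im=cv2.imread("pics/w7.png");S=5;v=cv2.resize(im[70:220,230:390],None,fx=S,fy=S)
for rr in(.021,.0262):
  for q in proj(c,circ(W,n,rr,60)): cv2.circle(v,tuple(int(t) for t in(q-[230,70]+.5)*S),1,(0,0,255),-1)
cv2.imwrite("pics/o7.png",v[:600])
p,R=state();rel(W+.1083*n,frame(R[:,0],-n))
E
```

```text
((438.9642028808594, 206.50698852539062), (44.011383056640625, 47.02281951904297), 85.68901824951172)
((242.77772521972656, 191.78640747070312), (15.010135650634766, 18.244890213012695), 122.01612854003906)
[296.75       159.41666667] [344.58333333 195.91666667]
cost 7.1040051736011005 [ 5.384e-01  2.336e-01 -2.281e-01  6.984e-01  2.590e-02  1.690e-02
  4.000e-04 -1.000e-04 -0.000e+00] [0.0008 0.0004 0.0112 0.035  0.0002 0.0032 0.0014 0.0007 0.0011]
[ 0.6   0.56 -0.25 -0.21 -0.07 -0.61  1.85 -0.13  0.09 -0.6   1.28  0.49
 -0.81  0.43  1.1  -0.67 -0.3   0.9  -0.39 -0.94 -1.2   0.37]
W [0.535  0.2344 0.0981] n [-0.6263  0.1454  0.7659]
linear [ 1.3 81.4 -2.6] turn [ 0.0233 -0.0002  0.0177]
```

View pics/o7.png

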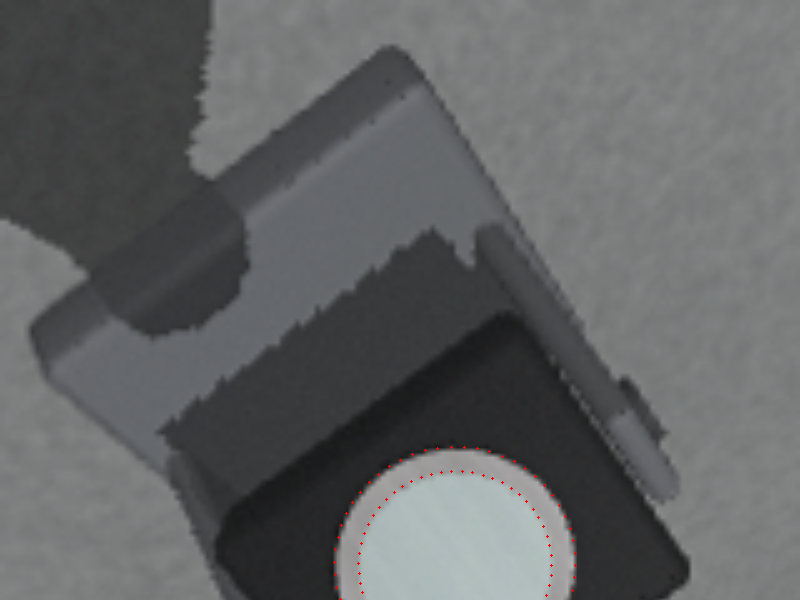

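```bash
python3 -m jog '[{"turn":[0.01,0,0.01],"linear":[0,6,0],"jaw":-0.22},{"turn":[0.02,0,0.01],"linear":[0,17,-1],"jaw":-0.22},{"turn":[0.023,0,0.018],"linear":[1,30,-1],"jaw":-0.22},{"turn":[0.023,0,0.018],"linear":[1,43,-2],"jaw":-0.22},{"turn":[0.023,0,0.018],"linear":[1,55,-3],"jaw":-0.22},{"turn":[0.023,0,0.018],"linear":[1,65,-3],"jaw":-0.22},{"turn":[0.023,0,0.018],"linear":[1,73,-3],"jaw":-0.22},{"turn":[0.023,0,0.018],"linear":[1,78,-3],"jaw":-0.22},{"turn":[0.023,0,0.018],"linear":[1,81,-3],"jaw":-0.22},{"turn":[0.023,0,0.018],"linear":[1,81,-3],"jaw":-0.22},{"turn":[0.023,0,0.018],"linear":[1,81,-3],"jaw":-0.22},{"turn":[0.023,0,0.018],"linear":[1,81,-3],"jaw":-0.22}]'
python3 - <<'E'
from h import *
print(r.observe()["joint_positions"].round(3),r.observe()["ft_force"])
d=np.load("reader2.npz");W,n=d["W"],d["n"]
p,R=state()
rel(W+.1083*n,frame(R[:,0],-n))
for k in("wrist","scene","top"):cv2.imwrite(f"pics/{k}8.png",r.get_image(k))
B=p+R@[0,.0683,0];
for nm,cx,cy,w in(("wrist",320,200,130),("scene",420,190,80),("top",245,195,80)):
    c=r.camera_params(nm);im=cv2.imread(f"pics/{nm}8.png");S=520/w;x,y=cx-w//2,cy-w//2
    v=cv2.resize(im[y:y+w,x:x+w],None,fx=S,fy=S,interpolation=cv2.INTER_CUBIC)
    for C,a,rr,col in((W,n,.026,(0,0,255)),(B,-R[:,1],.018,(0,255,0)),(B-.082*R[:,1],-R[:,1],.018,(255,255,0))):
        for q in proj(c,circ(C,a,rr,60)): cv2.circle(v,tuple(int(t) for t in(q-[x,y]+.5)*S),1,col,-1)
    cv2.imwrite(f"pics/o8{nm}.png",v)
E
```

```text
t: 12.9
tcp_pos: [0.4669, 0.2498, 0.1817]
eef_rot: [0.756, 0.433, -0.029, -0.49]
ft_force: [0.4, 0.1, -2.1]
width: 0.0342
[ 0.806  0.003 -0.667  0.495 -0.586  1.543] [ 0.44556351  0.11789361 -2.09712449]
linear [0.2 0.6 0.4] turn [ 0.0002 -0.      0.0001]
```

View pics/o8wrist.png

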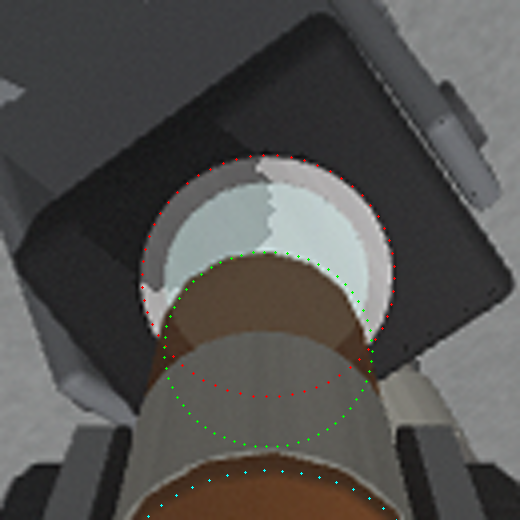

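View pics/o8scene.png

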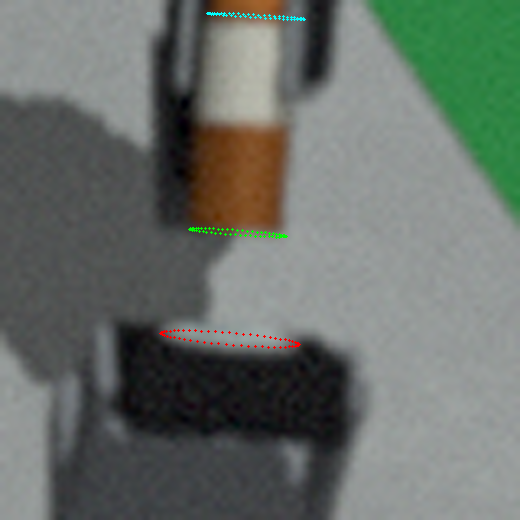

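View pics/o8top.png

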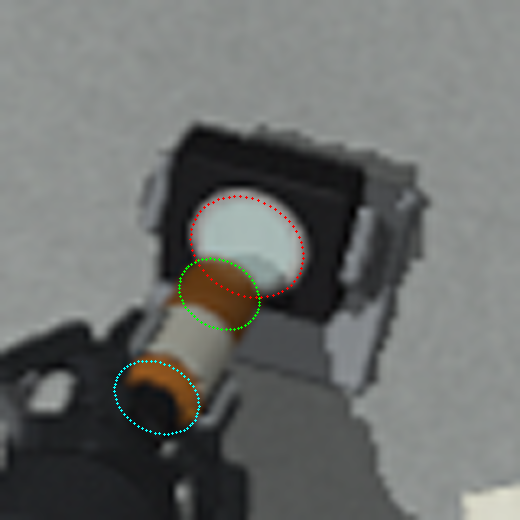

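```bash
python3 -m jog '[{"turn":[0,0,0],"linear":[0,0,0],"jaw":-0.22},{"turn":[0,0,0],"linear":[0,0,0],"jaw":-0.22},{"turn":[0,0,0],"linear":[0,0,0],"jaw":-0.22},{"turn":[0,0,0],"linear":[0,0,0],"jaw":-0.22}]'
python3 - <<'E'
from h import *
s=r.observe();print(s["qvel"].round(4),s["ft_force"].round(2),s["width"])
d=np.load("reader2.npz");W,n=d["W"],d["n"];p,R=state();rel(W+.1083*n,frame(R[:,0],-n))
a=r.get_image("wrist");b=cv2.imread("pics/wrist8.png");print("diff",np.abs(a.astype(int)-b)[200:330,260:380].mean())
a=cv2.imread("pics/scene0.png");b=cv2.imread("pics/scene8.png")
df=(cv2.blur(cv2.absdiff(a,b).max(2),(3,3))>30).astype(np.uint8)
nn,l,st,ce=cv2.connectedComponentsWithStats(df);print([(x.tolist()) for x in st[1:] if x[4]>15])
E
```

```text
t: 13.55
tcp_pos: [0.4669, 0.2497, 0.1815]
eef_rot: [0.756, 0.433, -0.029, -0.49]
ft_force: [-0.2, 0.3, -0.7]
width: 0.0347
[-0.     -0.0005  0.001   0.0008 -0.0015  0.0008] [-0.15  0.26 -0.71] 0.03471045288413396
linear [0.3 0.5 0.4] turn [ 0.0002  0.     -0.0001]
diff 1.764594017094017
[[276, 0, 18, 14, 224], [327, 0, 31, 48, 1034], [388, 0, 99, 45, 2962], [483, 0, 11, 7, 43], [477, 31, 17, 33, 180], [252, 37, 25, 53, 581], [243, 40, 219, 169, 10639], [322, 43, 29, 23, 285], [449, 48, 5, 5, 17], [284, 89, 13, 4, 38], [328, 96, 17, 16, 137], [321, 117, 12, 17, 117], [310, 132, 11, 4, 33], [202, 207, 19, 27, 350], [203, 234, 18, 11, 102]]
```

```bash
python3 -c "from workcell import r;print(r.sign_off())"
```

```text
the job is handed in; nothing more can be done
None
```

I drew the tall bottle (middle pocket) straight up out of the rack from above, carried it across and leaned it over. I then moved in along the window axis until its underside was about 40 mm in front of the reader window. The job was handed in at about 13.6 s with the bottle still held there; no verdict was reported.

**Last checks:**
- **Position:** the tool was within 1 mm of the target pose. The target rests on a window pose fitted from the wrist and top pictures, with a tilt of about 0.70 ± 0.035 rad. In the top view the window sat about 2 mm off the fit, well inside the 15 mm allowed. The wrist and scene overlays agreed with it.
- **Steadiness:** the joint speeds were near zero, and the bottle looked unchanged between the last two wrist pictures.
- **Bystanders:** comparing the first scene picture with one taken at the final pose showed changes only at the arm, its shadow and the removed bottle. The stapler lies in the part covered by the arm and its shadow, so that comparison could not confirm it.
- **Grip:** the squeeze force cannot be measured here. I closed the jaws in small steps to a set opening of about 33 mm, and they rested at about 34.5 mm. The bottle did not visibly slip in the lift or the tilt.

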